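Change the insert of the vegetable slicer

ROBOT

A 7-joint arm with a two-finger parallel gripper is mounted at the origin on the work surface; the furniture and walls round the work are solid. World frame = base frame: x ahead of the robot, y to its left, z up, the work surface at z = 0. Lengths are in m, angles in rad, forces in N, time in s.
With the tool pointing down it reaches from about 0.4 to 0.85 m from the base axis. Payload 10.4 kg.
Tool frame: the origin (TCP) lies at the very end of the fingers, on their centre line; the grasp point (between the pads) lies r.hold_point_z behind it (r.hold_point_z is the distance from the TCP to the grasp point, in m); z points along the fingers, y is the direction in which the jaws open and shut (so a half turn about z gives the same grasp; the last joint's range is limited). The gripper opens to 87 mm and grips with 3 to 60 N. Pads are 19 mm wide; open, the fingers measure 117 mm over their backs; the gripper's body (75 mm by 190 mm) begins 51 mm behind the grasp point.
Start: joints at [-1.325, 0.332, -0.065, 1.46, 0.022, 1.35, -0.088], TCP at [0.166, 0.603, 0.223] pointing down, gripper open.
Joint ranges: [-2.6, 2.6], [-0.5, 2.12], [-1.47, 1.34], [0.16, 2.42], [-1.27, 4.41], [0.06, 2.06], [-2.6, 2.6]. Speed limits (rad/s): [2.22, 2.22, 2.79, 2.79, 3.14, 3.14, 3.14].

INTERFACE

Orientations are given as a unit quaternion [x, y, z, w].
In Python, from bench import r gives the robot as it stands.
- The arm moves only by the tool send_rows, never from a script. Its argument "commands" is a list of rows, each a list of 7 numbers: the shift along the world's x, y, z normalised to -1 to 1, where 1 is 0.03 m, then the turn, a rotation vector about the world's x, y, z normalised to -1 to 1, where 1 is 5 degrees, then the gripper command: -1 is fully open, 1 is shut, values between are in proportion. In form: [[tx, ty, tz, ax, ay, az, jaw], ...]. A call has 1 to 10 rows; each row shifts and turns the pose as measured when the row begins; what a row does not reach is not made up. A row lasts 1/12 s, in which the tool goes at most 41.7 mm and 7.16 degrees, less where a joint would pass 70% of its speed; a pose out of reach is approached as far as the arm can. A call with a number of a shift or a turn outside -1 to 1 is refused whole. A call with a gripper value outside its range is refused whole. The fingers move at their own pace and stop on an object; "grip_force" is the grip in N (left out, the last holds). Time passes only in rows, so rows that do not move let the fingers close. It gives the time, the measured TCP pose, the force and the opening at its end, in the units of the state.
- r.read_state(): the state, without advancing time (a new reading comes with each control period).
- r.camera(name): name is "scene" or "top" or "wrist"; returns the picture (480x640x3 uint8, blue, green, red); there is no depth.
- r.calibration(name): a dict with "K" (3x3 intrinsics, pixels), "dist" ([k1, k2, p1, p2, k3] as OpenCV has them; the pictures are not rectified), "R" (3x3) and "t" (3): a world point X has camera coordinates R X + t; the wrist camera has in their place "mount" (4x4, takes a point from camera to tool coordinates, whose origin is the TCP and whose axes are the flange's). Camera axes: x right, y down, z forward; pixel columns grow to the right and rows downward; lengths in m; the calibration is good to about 2 mm. A picture is of the moment at which its call begins: read the wrist's pose just before it. calibration takes no time and is no camera call.
- r.close_job(): hands the job in, once; it reports no verdict.
The state is a dict: "time": time; "joint_positions": joint angles; "joint_vel": joint speeds; "joint_torque": joint torques, N m; "ee_pos": TCP position; "eef_rot": TCP orientation; "ft_force": force on the tool from outside, world axes, zero at the start; "torque": the same for the moment, N m; "width": finger opening in m.
Only numpy, scipy, OpenCV 4.12 (cv2) and the standard library are available. Lean on these libraries where they do the work, as an engineer would, in place of code of your own. Each camera call takes 0.05 s, during which the arm holds its last target.

TASK

The lemons are to be sliced, so change the insert of the vegetable slicer: press the red catch to free the comb insert (orange tab), slide it out and lay it flat, right way up, on the chopping board. Then slide the plain-blade insert (green tab) into the slicer until the catch clicks and it stays fully home by itself. Push and pull gently, never forcing the plastic rails, and leave the cups and the salt shaker where they stand.

Things in the scene. Friction and masses are not known exactly. Their poses are not given: they have to be found in the camera images.
- slicer: Vegetable slicer, 266 x 148 x 87 mm, dark slate deck on a clear box, fixed by suction feet. Origin: on the island under its middle; +x along it from the open mouth (roughly towards the robot) to the far end, +y left, z up. The near part of the deck is a channel along x for one insert: two floor ledges 76 mm up, sloping dovetail rails over the insert's edges, play about 1.5 mm each way; rails 87 mm high.
- mouth (a point): Middle of the mouth, on the channel's floor, at (-106, 0, 76) mm in the slicer's frame. From here to x = -84 the rails narrow from 6 mm more room a side to the straight rails (x = -84 to -13), which hold an insert down; with its nose out at the mouth it can be raised. In front of the mouth a flat sill at floor height reaches to x = -124, then slopes down: set the nose on it and push in.
- home (a point): Where an insert's origin is when it is home, at (-60, 0, 76) mm in the slicer's frame, axes along the slicer's. A solid stop lies 1.5 mm beyond. Over the last 10 mm a sprung ejector pushes back with 2 N rising to 5 N; an insert let go before the catch has clicked is pushed out again. Rails and catch are slippery (friction 0.2). Pushing in takes up to 8 N; the rails must not get more than 30 N, all contacts summed.
- catch (a joint): Travel of the sprung red key of the slicer's catch, m: 0 up, 0.0055 fully down (2 N to start, 6 N at the end). Its 4.5 mm tooth at the right ledge is ridden down by an insert from 23 mm before home and snaps up into a notch of the insert at home (key up). Pressing it frees the insert, which the ejector moves about 10 mm to the mouth; the key then stays down until the insert is drawn further.
- catch_top (a point): Middle of the top of the red catch key, 30 mm (slicer x) by 16 mm (slicer y), on the right side of the deck and 10 mm above it, at (-38, -65, 97) mm in the slicer's frame. Press straight down.
- insert_comb: Comb insert, in the slicer at the start: white plate 90 x 84 x 10 mm with bevelled long edges, blade and small steel teeth (to 17 mm up), orange tab; about 110 g. Origin: centre of its underside, +x to the nose that goes in first, z up. The tab is a wall across the rear: x = -45 to -33 mm, 44 mm wide in y, 10 to 36 mm above the underside; grip it from above, fingers closing along x.
- insert_blade: Plain-blade insert, lying right way up on the chopping board at the start: same plate, size, axes and tab as the comb insert, but one slanting steel blade, no teeth, and a green tab.
- board: Wooden chopping board lying on the island (does not move), 220 mm (x) by 340 mm (y), 22 mm thick. Origin: centre of its underside. It has room for both inserts side by side along y.
- salt_shaker: Glass salt shaker with a steel cap, 44 mm across, 90 mm high, loose, between robot, slicer and board. Origin: centre of its underside. To be left alone.
- espresso_a: White espresso cup, 62 x 80 x 56 mm, loose, near the robot on its right (its twin far on the left and the jug are fixed). Origin: centre of its underside. To be left alone.
Things that resemble listed ones, but are neither listed nor needed, are in the scene too. What is shaped like the insert_blade but purple or turquoise is not meant.

How it is judged:
On the way, in this order (a step that is already met when the one before it is completed fails the run):
1. the catch is pressed and the comb insert springs free of it, at least 5 mm towards the mouth (x of insert_comb in the frame of slicer below -0.065 m), for 0.1 s.
2. the comb insert lies flat and right way up on the chopping board, let go (x of insert_comb in the frame of board between -0.105 and 0.105 m and y of insert_comb in the frame of board between -0.165 and 0.165 m and z of insert_comb in the frame of board between 0.018 and 0.026 m and angle between insert_comb's own z axis and vertical below 0.08 rad and linear speed of insert_comb below 0.02 m/s and contact force between the arm and insert_comb below 0.1 N), for 0.2 s.
3. the plain-blade insert is home in the slicer and the catch has come up behind it (x of insert_blade in the frame of slicer between -0.063 and -0.0565 m and y of insert_blade in the frame of slicer between -0.003 and 0.003 m and z of insert_blade in the frame of slicer between 0.073 and 0.0795 m and angle between the x axis of insert_blade and the x axis of slicer, either way round below 0.06 rad and value of joint catch below 0.0015 m), for 0.2 s.
At the end, for the whole second after the job is handed in: The plain-blade insert sits in the slicer within 3 mm of home with the catch key up (within 1.5 mm), staying there by itself; the comb insert lies flat and right way up (within 0.08 rad), its middle on the chopping board; both at rest (all of step 3 and x of insert_comb in the frame of board between -0.105 and 0.105 m and y of insert_comb in the frame of board between -0.165 and 0.165 m and z of insert_comb in the frame of board between 0.018 and 0.026 m and angle between insert_comb's own z axis and vertical below 0.08 rad and linear speed of each of insert_comb, insert_blade below 0.02 m/s); the robot touches nothing.
It fails at once if the plain-blade insert is forced: more than 30 N between it and the slicer (contact force between insert_blade and slicer above 30 N).
It fails at once if the comb insert is forced: more than 30 N between it and the slicer (contact force between insert_comb and slicer above 30 N).
It fails at once if the robot presses on the slicer or its catch with more than 25 N (contact force between the arm and slicer above 25 N).
It fails at once if the salt shaker or the cup is moved more than 20 mm (distance of any of salt_shaker, espresso_a from where it was at the start of the episode above 0.02 m).
It also fails if it takes over 69 s, if anything falls off the work surface, if the arm or the gripper's body presses on something with over 40 N, if the wrist force passes 120 N, or if a joint passes its speed limit or range.

## Working session

There is one attempt and no reset: what is moved stays moved. The work goes in short steps, Python scripts to look and compute and a tool call to move; the robot and the scene stay as the last step left them, time stands still between calls to the robot, and variables do not carry over. Pictures are saved under pics/ and viewed, and the job is handed in when it is done.

Besides the shell and the picture viewer there is one more tool, called after "Call:" in YAML: its name, and indented under it one key for each argument. send_rows: Moves the arm, as the interface text tells. Scaled input: -1 to 1 covers 0.03 m each way for a shift and 5 degrees each way for a turn. Its arguments: {"type":"object","properties":{"commands":{"type":"array"},"grip_force":{"type":"number"}},"required":["commands"]}

```bash
ls; mkdir -p pics
python3 - <<'E'
from bench import r
import cv2
s=r.read_state()
for k in s: print(k,s[k])
print(r.hold_point_z)
for n in ["scene","top","wrist"]:
    cv2.imwrite(f"pics/a_{n}.png",r.camera(n)); print(n,r.calibration(n))
E
```

```text
pics
time 0.0
joint_positions [-1.32461408  0.3328531  -0.06468813  1.46094117  0.02155377  1.34989631
 -0.08851847]
joint_vel [-0.00025297  0.00230442 -0.00217868  0.00127511 -0.00128267  0.00051546
 -0.00113735]
joint_torque [ 1.26086020e-04 -6.23277068e+01  2.45094375e-02 -3.89867270e+01
 -6.13167789e-02  4.01855470e-02  1.29027517e-04]
ee_pos [0.16586795 0.60218644 0.22176569]
eef_rot [ 1.33996267e-01  9.90981588e-01 -6.97704414e-04 -8.19761360e-05]
ft_force [0.72658934 0.27810403 0.25211583]
torque [ 0.01735028 -0.01415049  0.01791336]
width 0.08734150377972696
0.0187
scene {'K': array([[551.04065523,   0.        , 320.15130254],
       [  0.        , 551.04065523, 238.7175062 ],
       [  0.        ,   0.        ,   1.        ]]), 'dist': array([-0.02113651,  0.        ,  0.        ,  0.        ,  0.        ]), 'R': array([[ 0.63555797, -0.7720333 ,  0.00553628],
       [-0.59538844, -0.49467924, -0.63309167],
       [ 0.49150653,  0.39907022, -0.77405703]]), 't': array([-0.32960869,  0.28696856,  1.26906366])}
top {'K': array([[445.74084698,   0.        , 326.09001691],
      
[... 283 characters left out ...]
     [ 0.03621909,  0.00752929, -0.99931551]]), 't': array([-0.03652588,  0.44695474,  1.10563684])}
wrist {'K': array([[388.85931704,   0.        , 318.18229272],
       [  0.        , 388.85931704, 235.71616326],
       [  0.        ,   0.        ,   1.        ]]), 'dist': array([-0.05657064,  0.        ,  0.        ,  0.        ,  0.        ]), 'mount': array([[ 5.77736352e-04, -9.54613673e-01, -2.97846271e-01,
         8.19627269e-02],
       [ 9.99999455e-01,  2.92356773e-04,  1.00269264e-03,
        -5.06130394e-05],
       [-8.70106731e-04, -2.97846688e-01,  9.54613321e-01,
        -1.62062250e-01],
       [ 0.00000000e+00,  0.00000000e+00,  0.00000000e+00,
         1.00000000e+00]])}
```

View pics/a_scene.png

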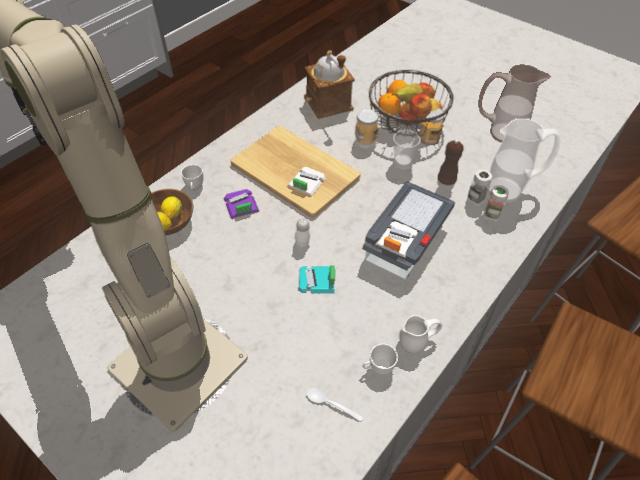

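View pics/a_top.png

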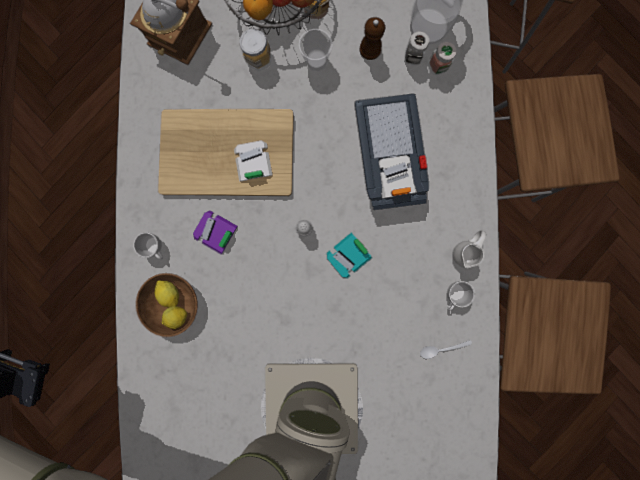

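View pics/a_wrist.png

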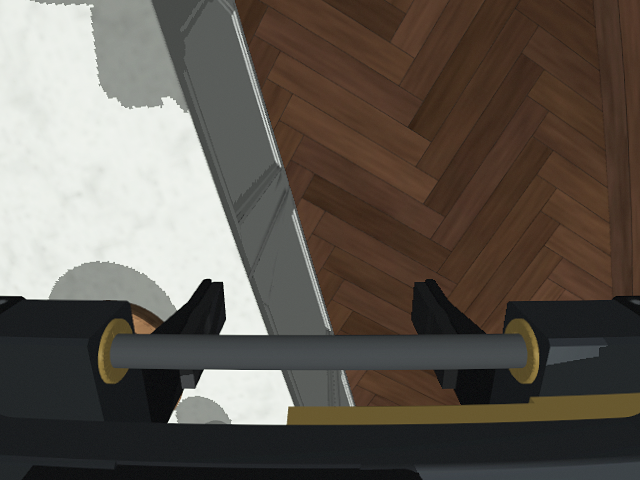

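Run:
```python
import cv2
im=cv2.imread("pics/a_top.png"); sc=cv2.imread("pics/a_scene.png")
a=cv2.resize(im[85:215,345:440],None,fx=4,fy=4,interpolation=cv2.INTER_CUBIC)
b=cv2.resize(im[130:190,225:285],None,fx=6,fy=6,interpolation=cv2.INTER_CUBIC)
cv2.imwrite("pics/c1.png",a);cv2.imwrite("pics/c2.png",b)
cv2.imwrite("pics/c3.png",cv2.resize(sc[175:285,350:470],None,fx=5,fy=5,interpolation=cv2.INTER_CUBIC))
cv2.imwrite("pics/c4.png",cv2.resize(sc[150:210,270:340],None,fx=8,fy=8,interpolation=cv2.INTER_CUBIC))
```

```text
(no output)
```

View pics/c1.png

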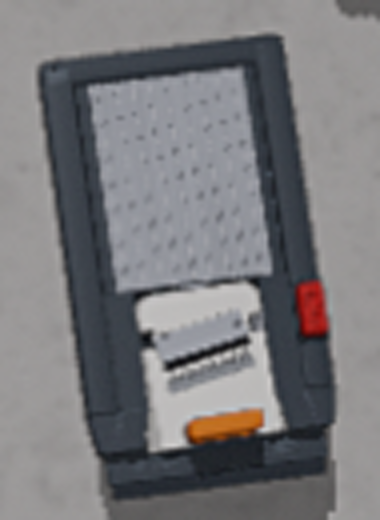

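View pics/c2.png

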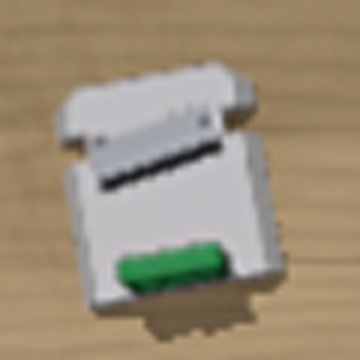

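View pics/c3.png

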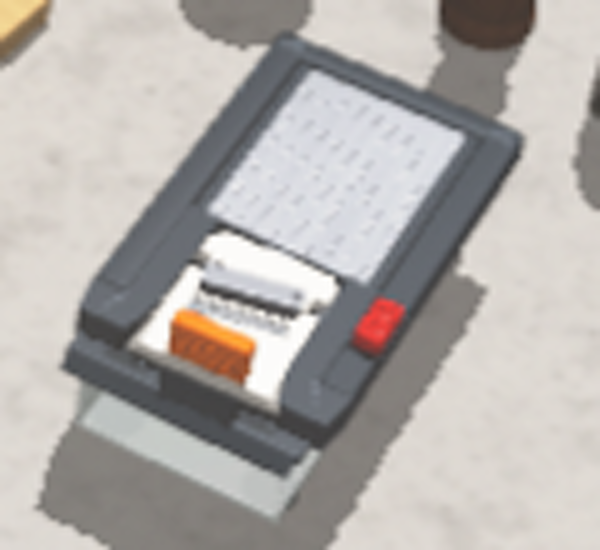

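View pics/c4.png

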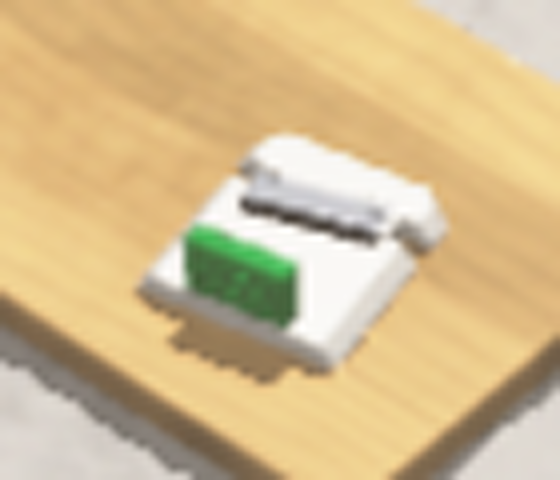

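```bash
cat > h.py <<'E'
import numpy as np, cv2
from scipy.optimize import least_squares
from scipy.spatial.transform import Rotation as Rn
from bench import r
def cam(name,st=None):
    c=r.calibration(name)
    if name=="wrist":
        M=np.array(c["mount"]); T=np.eye(4)
        T[:3,:3]=Rn.from_quat(st["eef_rot"]).as_matrix(); T[:3,3]=st["ee_pos"]
        W=np.linalg.inv(T@M); return c["K"],c["dist"],W[:3,:3],W[:3,3]
    return c["K"],c["dist"],c["R"],c["t"]
def proj(c,X):
    K,d,R,t=c; return cv2.projectPoints(np.atleast_2d(np.array(X,float)),cv2.Rodrigues(np.array(R))[0],np.array(t),K,d)[0][:,0]
def ray(c,px,z):
    K,d,R,t=c; n=cv2.undistortPoints(np.array([[px]],float),K,d)[0,0]
    v=R.T@np.array([n[0],n[1],1]); o=-R.T@t; return o+v*(z-o[2])/v[2]
def T2(p,X):
    X=np.atleast_2d(np.array(X,float)); c,s=np.cos(p[2]),np.sin(p[2])
    return np.c_[p[0]+c*X[:,0]-s*X[:,1],p[1]+s*X[:,0]+c*X[:,1],X[:,2]+(p[3] if len(p)>3 else 0)]
def fit(obs,p0,z=0):
    # obs: list of (cam, X, px)
    f=lambda p:np.concatenate([(proj(c,T2([*p,z],X))[0]-px) for c,X,px in obs])
    s=least_squares(f,p0,loss="soft_l1"); return s.x,s.fun.reshape(-1,2)
E
python3 - <<'E'
from h import *
t=cam("top");s=cam("scene")
A=lambda x,y:(345+x/4,85+y/4); B=lambda x,y:(350+x/5,175+y/5)
m=1e-3
obs=[(t,[.133,.074,.087],A(40,62)),(t,[.133,-.074,.087],A(282,34)),(s,[.133,.074,.087],B(285,32)),(s,[.133,-.074,.087],B(525,135)),
(t,[-.038,-.065,.097],A(311,307)),(s,[-.038,-.065,.097],B(382,320)),(t,[-.099,0,.112],A(226,418)),(s,[-.099,0,.112],B(214,332))]
p,res=fit(obs,[.65,-.2,.1]);print("slicer",p,np.degrees(p[2]));print(res.round(1))
A=lambda x,y:(225+x/6,130+y/6);B=lambda x,y:(270+x/8,150+y/8)
obs=[(t,[-.045,.042,0.0],A(95,308)),(t,[-.045,-.042,.0],A(287,275)),(t,[-.039,0,.036],A(172,260)),(s,[-.045,.022,.036],B(188,232)),(s,[-.045,-.022,.036],B(290,268)),(s,[-.045,-.042,0],B(330,372)),(s,[-.045,.042,0],B(140,295))]
q,res=fit(obs,[.65,.15,.1],.022);print("blade",q,np.degrees(q[2]));print(res.round(1))
for px in [(161,110),(293,110),(293,195),(160,194)]: print(ray(t,px,.022))
print("shaker",ray(t,(304,228),.09),ray(s,(302,250),0))
print("turq",ray(t,(349,255),.01))
E
```

```text
slicer [ 0.63210044 -0.2032741   0.12888552] 7.38459646457795
[[-0.1 -0.5]
 [ 0.8 -1.4]
 [-1.2 -0.9]
 [ 0.2 -0.6]
 [ 2.   0.1]
 [-0.8  0.3]
 [ 0.7  1.1]
 [-0.8 -0.6]]
blade [0.62537851 0.13715821 0.16245164] 9.30779319419711
[[-0.4 -0.4]
 [ 0.7 -0.9]
 [ 0.5 -0.1]
 [-1.2  0.5]
 [-0.7  1.6]
 [ 0.4  0. ]
 [-0.6 -0.9]]
[0.76151659 0.37907826 0.022     ]
[0.75238396 0.03925947 0.022     ]
[0.53706484 0.0401249  0.022     ]
[0.54460846 0.37731343 0.022     ]
shaker [0.45189522 0.0095523  0.09      ] [ 0.43544065 -0.00527938  0.        ]
turq [ 0.38704432 -0.09739298  0.01      ]
```

Run:
```python
from h import *
p=[.6321,-.2033,.1289]
for n,X in dict(key=[-.038,-.065,.097],tab=[-.099,0,.112],mouth=[-.106,0,.076],tab2=[-.109,0,.112]).items(): print(n,T2(p,X).round(4))
q=[.6254,.1372,.1625,.022]; print(T2(q,[-.039,0,.036]))
```

```text
key [[ 0.6028 -0.2726  0.097 ]]
tab [[ 0.5339 -0.216   0.112 ]]
mouth [[ 0.527  -0.2169  0.076 ]]
tab2 [[ 0.524  -0.2173  0.112 ]]
[[0.58691379 0.13089035 0.058     ]]
```

Call:
send_rows:
  commands:
    - [1,-0.8,0.1,0,0,-1,1]
    - [1,-0.8,0.1,0,0,-1,1]
    - [1,-0.8,0.1,0,0,-1,1]
    - [1,-0.8,0.1,0,0,-1,1]
    - [1,-0.8,0.1,0,0,-1,1]
    - [1,-0.9,0,0,0,-1,1]
    - [1,-0.9,0,0,0,-1,1]
    - [1,-0.9,0,0,0,-1,1]
    - [0.8,-1,0,0,0,-1,1]
    - [0.7,-1,0,0,0,-1,1]
  grip_force: 20

```text
time: 0.98
ee_pos: [0.4497, 0.3336, 0.234]
eef_rot: [0.548, 0.836, -0.001, -0.004]
ft_force: [0.9, -0.1, -0.2]
width: 0.0281
```

Call:
send_rows:
  commands:
    - [0.5,-1,0,0,0,-0.8,1]
    - [0.5,-1,0,0,0,-0.8,1]
    - [0.4,-1,0,0,0,-0.8,1]
    - [0.4,-1,0,0,0,-0.8,1]
    - [0.3,-1,0,0,0,0,1]
    - [0.3,-1,0,0,0,0,1]
    - [0.2,-1,0,0,0,0,1]
    - [0.2,-1,0,0,0,0,1]
    - [0.2,-1,0,0,0,0,1]
    - [0.2,-1,0,0,0,0,1]

```text
time: 1.82
ee_pos: [0.5502, 0.0153, 0.2323]
eef_rot: [0.669, 0.743, -0.001, -0.004]
ft_force: [-0.3, 0.8, 0.1]
width: 0.0004
```

Call:
send_rows:
  commands:
    - [0.1,-1,0,0,0,0,1]
    - [0,-1,0,0,0,0,1]
    - [0,-1,0,0,0,0,1]
    - [0,-1,0,0,0,0,1]
    - [0,-1,0,0,0,0,1]
    - [0,-1,0,0,0,0,1]
    - [0,-1,0,0,0,0,1]
    - [0,-1,0,0,0,0,1]
    - [0,-0.6,0,0,0,0,1]
    - [0,0,0,0,0,0,1]

```text
time: 2.65
ee_pos: [0.549, -0.2625, 0.2309]
eef_rot: [0.671, 0.741, -0.003, -0.004]
ft_force: [-0.9, -0.5, -1.0]
width: 0.0007
```

Run:
```python
from h import *
import json
s=r.read_state(); im=r.camera("wrist"); cv2.imwrite("pics/w1.png",im)
json.dump({k:np.array(v).tolist() for k,v in s.items()},open("w1.json","w"))
print(s["ee_pos"],s["eef_rot"],s["joint_positions"],s["ft_force"])
c=cam("wrist",s); print(proj(c,T2([.6321,-.2033,.1289],[[-.038,-.065,.097],[-.099,0,.112],[.133,.074,.087]])))
```

```text
[ 0.54895699 -0.26246945  0.23088398] [ 0.67146855  0.74101658 -0.00298396 -0.00393698] [-0.16701677  0.34261826  0.6879846   1.51875273 -0.21557127  1.36792497
  0.63623256] [-0.8753361  -0.48775251 -1.02253553]
[[384.92651421 242.68796332]
 [304.87776103 165.39946791]
 [612.45716181  55.9658414 ]]
```

View pics/w1.png

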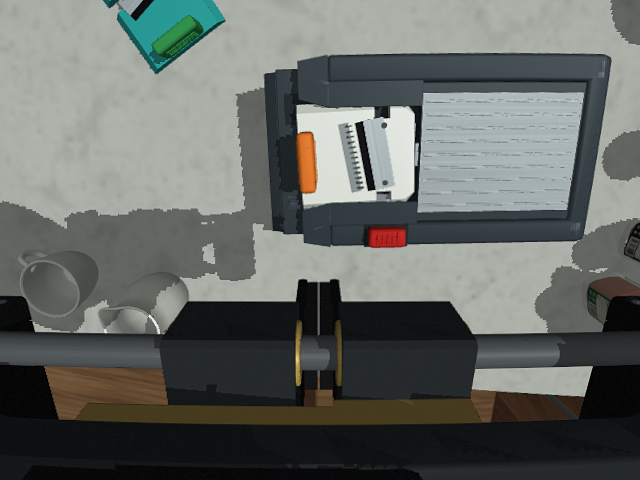

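Run:
```python
import cv2
im=cv2.imread("pics/w1.png")
cv2.imwrite("pics/w1a.png",cv2.resize(im[90:260,260:440],None,fx=4,fy=3.5,interpolation=cv2.INTER_CUBIC)[:600])
cv2.imwrite("pics/w1b.png",cv2.resize(im[40:260,560:630],None,fx=3,fy=2.7,interpolation=cv2.INTER_CUBIC)[:600])
```

```text
(no output)
```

View pics/w1a.png

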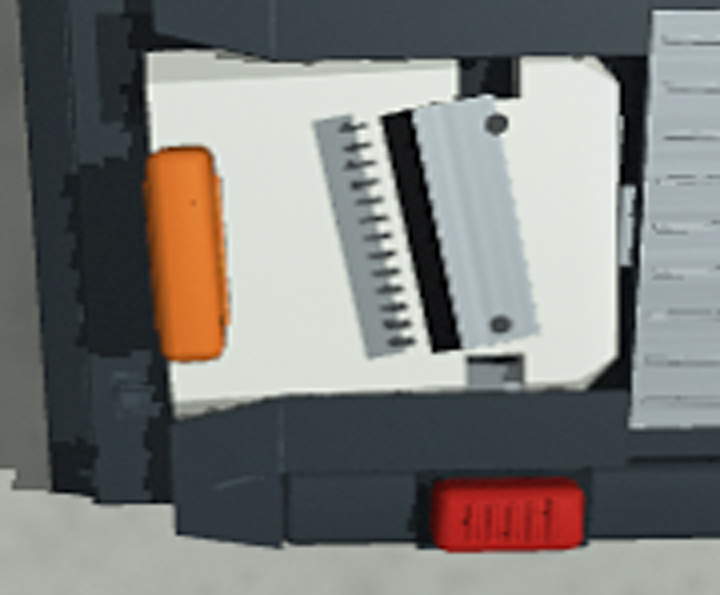

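View pics/w1b.png

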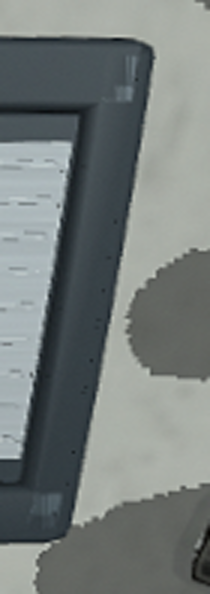

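Run:
```python
from h import *
import json
s=json.load(open("w1.json")); c=cam("wrist",s)
obs=[(c,[.133,.074,.085],(611.5,54.3)),(c,[.133,-.074,.085],(584,241.5)),(c,[-.038,-.065,.097],(388,237.5)),(c,[-.099,0,.112],(305.5,162.4))]
p,res=fit(obs,[.63,-.2,.13]);print("slicer",p,np.degrees(p[2]));print(res.round(1))
print(T2(p,[[-.038,-.065,.097],[-.109,0,.11],[-.099,0,.11]]).round(4))
a=Rn.from_quat(s["eef_rot"]).as_matrix();print(a.round(4), np.degrees(np.arctan2(a[1,1],a[0,1])))
```

```text
slicer [ 0.63293408 -0.20119186  0.12717937] 7.28684091170548
[[ 1.  -0.4]
 [-0.7 -0.5]
 [-1.8  2.7]
 [ 0.8 -0.1]]
[[ 0.6035 -0.2705  0.097 ]
 [ 0.5248 -0.215   0.11  ]
 [ 0.5347 -0.2137  0.11  ]]
[[-9.820e-02  9.951e-01 -9.800e-03]
 [ 9.952e-01  9.820e-02  9.000e-04]
 [ 1.800e-03 -9.700e-03 -1.000e+00]] 5.638221718290226
```

Call:
send_rows:
  commands:
    - [0.6,-0.1,-0.6,0,-0.11,0.34,1]
    - [0.6,-0.1,-0.8,0,0,0,1]
    - [0.6,-0.1,-0.8,0,0,0,1]
    - [0,0,-0.8,0,0,0,1]
    - [0,0,-0.6,0,0,0,1]
    - [0,0,-0.3,0,0,0,1]
    - [0,0,0,0,0,0,1]

```text
time: 3.28
ee_pos: [0.6083, -0.2599, 0.1088]
eef_rot: [0.657, 0.754, 0.004, -0.001]
ft_force: [-1.0, 0.0, -0.2]
width: 0.0006
```

Call:
send_rows:
  commands:
    - [-0.13,-0.37,0,0,0,0,1]
    - [0,0,0,0,0,0,1]

```text
time: 3.45
ee_pos: [0.6046, -0.2699, 0.1097]
eef_rot: [0.656, 0.755, 0.004, -0.002]
ft_force: [-1.3, -1.0, 0.5]
width: 0.0003
```

Run:
```python
from h import *
s=r.read_state();print(s["ee_pos"],s["eef_rot"],s["ft_force"]); cv2.imwrite("pics/w2.png",r.camera("wrist")[150:480]);cv2.imwrite("pics/s2.png",cv2.resize(r.camera("scene")[100:300,300:500],None,fx=3,fy=3))
```

```text
[ 0.60464933 -0.26986209  0.10965151] [ 0.65550745  0.75517658  0.00394788 -0.00165419] [-1.34913732 -1.02659117  0.48571527]
```

View pics/w2.png

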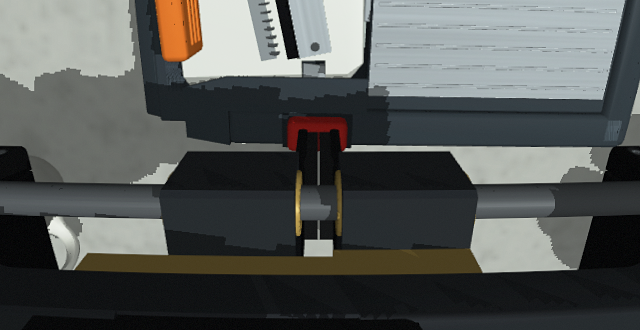

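View pics/s2.png

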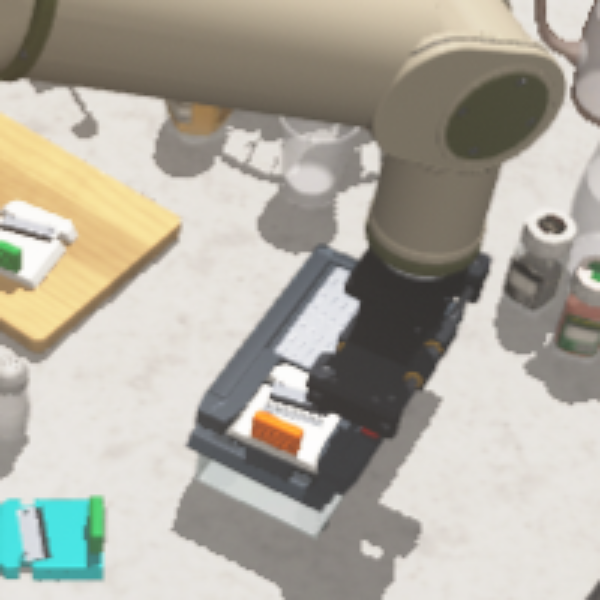

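Call:
send_rows:
  commands:
    - [0,0,-0.25,0,0,0,1]
    - [0,0,-0.1,0,0,0,1]
    - [0,0,-0.08,0,0,0,1]

```text
time: 3.8
ee_pos: [0.6077, -0.2684, 0.0994]
eef_rot: [0.655, 0.756, 0.006, 0.001]
ft_force: [-0.5, 0.4, 0.3]
width: 0.0004
```

Call:
send_rows:
  commands:
    - [0,0,-0.08,0,0,0,1]
    - [0,0,-0.06,0,0,0,1]

```text
time: 3.97
ee_pos: [0.6078, -0.2684, 0.0952]
eef_rot: [0.655, 0.756, 0.007, 0.001]
ft_force: [-1.9, 0.1, 3.8]
width: 0.0008
```

Call:
send_rows:
  commands:
    - [0,0,-0.06,0,0,0,1]
    - [0,0,-0.06,0,0,0,1]

```text
time: 4.13
ee_pos: [0.6079, -0.2684, 0.0919]
eef_rot: [0.655, 0.756, 0.007, 0.001]
ft_force: [-3.0, 0.0, 10.5]
width: 0.0007
```

Call:
send_rows:
  commands:
    - [0,0,0,0,0,0,1]

```text
time: 4.22
ee_pos: [0.608, -0.2686, 0.0922]
eef_rot: [0.655, 0.755, 0.007, 0.001]
ft_force: [-1.7, 0.7, 3.8]
width: 0.0005
```

Run:
```python
from h import *
s=r.read_state();print(s["ee_pos"],s["ft_force"]); cv2.imwrite("pics/w3.png",r.camera("wrist")[100:400])
```

```text
[ 0.60796197 -0.26858814  0.09217712] [-1.71869727  0.73875335  3.8267304 ]
```

View pics/w3.png

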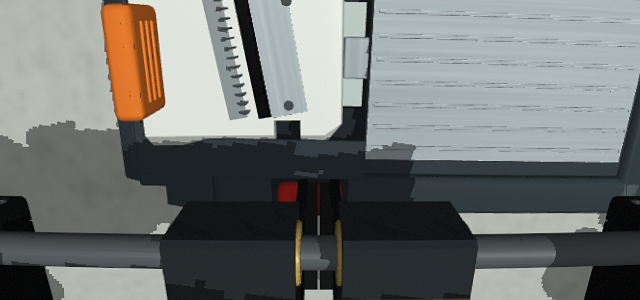

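Call:
send_rows:
  commands:
    - [0,0,0.5,0,0,0,0.2]
    - [0,0,1,-0.1,0.12,-0.16,0.2]
    - [-0.3,0.2,0.8,0,0,0,0.2]
    - [-0.8,0.5,0,0,0,0,0.2]
    - [-0.8,0.5,0,0,0,0,0.2]
    - [-0.8,0.5,0,0,0,0,0.2]
    - [0,0.1,0,0,0,0,0.2]

```text
time: 4.85
ee_pos: [0.523, -0.2141, 0.1601]
eef_rot: [0.661, 0.75, -0.002, -0.001]
ft_force: [0.5, -0.8, 0.3]
width: 0.0328
```

```bash
cat > snap.py <<'E'
import sys,json
from h import *
n=sys.argv[1]
s=r.read_state(); im=r.camera("wrist"); cv2.imwrite(f"pics/{n}.png",im)
json.dump({k:np.array(v).tolist() for k,v in s.items()},open(n+".json","w"))
a=Rn.from_quat(s["eef_rot"]).as_matrix()
print(s["time"],s["ee_pos"].round(4),s["ft_force"].round(1),s["width"],"yaw",np.degrees(np.arctan2(a[1,1],a[0,1])).round(2),"z",a[:,2].round(4),"J",np.round(s["joint_positions"],2))
E
python3 snap.py w4
python3 - <<'E'
from h import *
import json
s=json.load(open("w4.json"));c=cam("wrist",s)
p=[.633,-.2015,.1275]
print(proj(c,T2(p,[[-.109,0,.112],[-.115,.022,.112],[-.115,-.022,.112],[-.103,.022,.112],[-.103,-.022,.112]])).round(1))
E
```

```text
4.85 [ 0.523  -0.2141  0.1601] [ 0.5 -0.8  0.3] 0.0327757945476224 yaw 7.2 z [-0.0034 -0.0019 -1.    ] J [-0.26  0.28  0.68  1.73 -0.18  1.19  0.59]
[[321.  265.5]
 [310.3 229.1]
 [310.9 299.8]
 [331.7 229.1]
 [331.  299.7]]
```

View pics/w4.png

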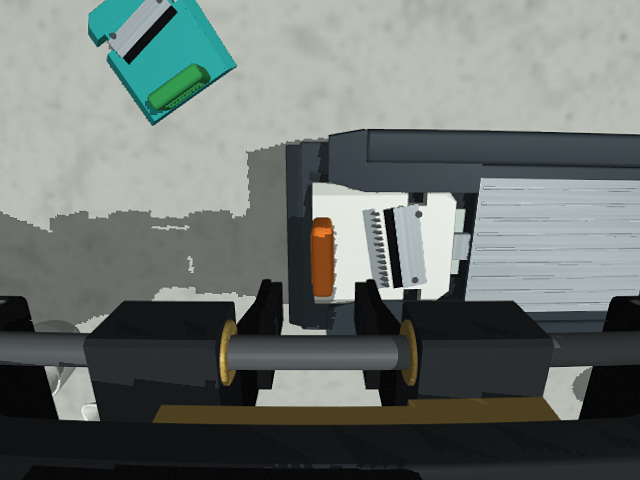

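Call:
send_rows:
  commands:
    - [0.06,-0.03,-0.7,0,0,0,0.42]
    - [0,0,-0.7,0,0,0,0.42]
    - [0,0,-0.5,0,0,0,0.42]
    - [0,0,-0.2,0,0,0,0.42]
    - [0,0,0,0,0,0,0.42]

```text
time: 5.32
ee_pos: [0.5311, -0.2149, 0.0967]
eef_rot: [0.66, 0.751, 0.0, 0.003]
ft_force: [0.3, -0.0, 0.9]
width: 0.0255
```

Call:
send_rows:
  commands:
    - [-0.21,0,0,0,0,0,0.42]
    - [0,0,-0.18,0,0,0,0.42]
    - [0,0,0,0,0,0,0.42]

```text
time: 5.57
ee_pos: [0.5255, -0.216, 0.092]
eef_rot: [0.66, 0.751, 0.0, 0.004]
ft_force: [0.5, 0.0, 0.4]
width: 0.0252
```

```bash
python3 snap.py w5
```

```text
5.5667 [ 0.5255 -0.216   0.092 ] [0.5 0.  0.4] 0.025220177723932022 yaw 7.4 z [ 0.006  -0.0045 -1.    ] J [-0.23  0.36  0.65  1.8  -0.25  1.05  0.64]
```

View pics/w5.png

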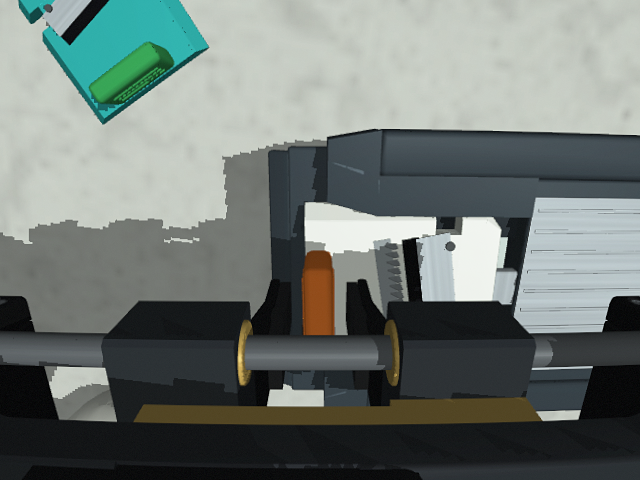

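Tab centred between the fingers (columns 303–333, fingers at 280 and 350). Closing gently.

Call:
send_rows:
  commands:
    - [0,0,0,0,0,0,0.7]
    - [0,0,0,0,0,0,1]
    - [0,0,0,0,0,0,1]
    - [0,0,0,0,0,0,1]
  grip_force: 20

```text
time: 5.95
ee_pos: [0.5263, -0.2164, 0.0942]
eef_rot: [0.66, 0.751, 0.001, 0.005]
ft_force: [-2.1, 1.2, 0.3]
width: 0.0121
```

Call:
send_rows:
  commands:
    - [-0.2,-0.026,0,0,0,0,1]
    - [-0.3,-0.038,0,0,0,0,1]
    - [-0.3,-0.038,0,0,0,0,1]

```text
time: 6.2
ee_pos: [0.5026, -0.2192, 0.0943]
eef_rot: [0.659, 0.752, 0.001, 0.006]
ft_force: [0.9, 0.7, -0.6]
width: 0.0119
```

Call:
send_rows:
  commands:
    - [-0.3,-0.038,0,0,0,0,1]
    - [-0.3,-0.038,0,0,0,0,1]
    - [-0.3,-0.038,0,0,0,0,1]
    - [-0.3,-0.038,0,0,0,0,1]

```text
time: 6.53
ee_pos: [0.4608, -0.2247, 0.0939]
eef_rot: [0.66, 0.751, 0.001, 0.005]
ft_force: [0.8, 0.2, -0.9]
width: 0.0122
```

Call:
send_rows:
  commands:
    - [-0.3,-0.04,0,0,0,0,1]
    - [-0.3,-0.04,0,0,0,0,1]
    - [-0.3,-0.04,0,0,0,0,1]
    - [-0.3,-0.04,0.1,0,0,0,1]

```text
time: 6.87
ee_pos: [0.4199, -0.2298, 0.0965]
eef_rot: [0.66, 0.751, 0.001, 0.004]
ft_force: [-0.3, -0.1, -1.8]
width: 0.012
```

Call:
send_rows:
  commands:
    - [0,0,0.8,0,0,0,1]
    - [0,0,1,0,0,0,1]
    - [0,0.3,0.9,0,0,0,1]
    - [0.2,0.8,0.2,0,0,0,1]
    - [0.3,0.9,0,0,0,0,1]
    - [0.3,0.9,0,0,0,0,1]
    - [0.3,0.9,0,0,0,0,1]
    - [0.3,0.9,0,0,0,0,1]
    - [0.3,0.9,0,0,0,0,1]
    - [0.3,0.9,0,0,0,0,1]

```text
time: 7.7
ee_pos: [0.4709, -0.0365, 0.1895]
eef_rot: [0.667, 0.745, 0.003, 0.006]
ft_force: [0.7, -0.3, -0.4]
width: 0.0117
```

Call:
send_rows:
  commands:
    - [0.4,0.9,0,0,0,0,1]
    - [0.4,0.9,0,0,0,0,1]
    - [0.4,0.9,0,0,0,0,1]
    - [0.4,0.9,0,0,0,0,1]
    - [0.4,0.9,0,0,0,0,1]
    - [0.4,0.9,0,0,0,0,1]
    - [0.4,0.8,0,0,0,0,1]
    - [0.4,0.7,0,0,0,0,1]
    - [0.3,0.5,0,0,0,0,1]
    - [0,0,0,0,0,0,1]

```text
time: 8.53
ee_pos: [0.5759, 0.2, 0.1894]
eef_rot: [0.665, 0.747, 0.004, 0.007]
ft_force: [-0.7, -0.8, -0.1]
width: 0.0119
```

```bash
python3 snap.py w6
```

```text
8.5333 [0.5759 0.2    0.1894] [-0.7 -0.8 -0.1] 0.011882403783627643 yaw 6.66 z [ 0.0158 -0.0024 -0.9999] J [-0.68  0.31  0.33  1.58 -0.1   1.25 -0.22]
```

View pics/w6.png

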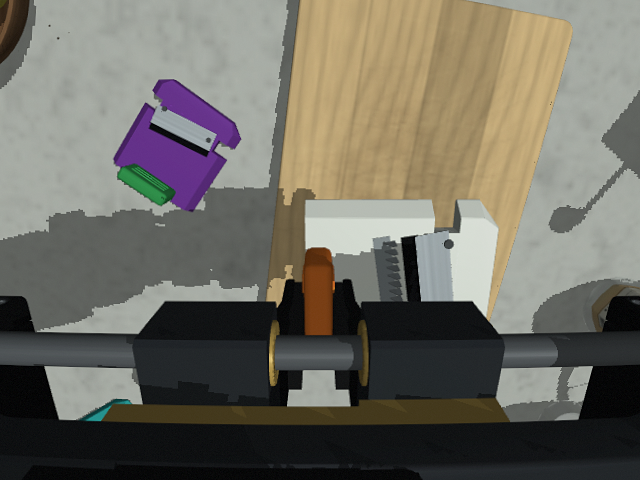

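Call:
send_rows:
  commands:
    - [0.4,0.8,0,0.03,0.18,0,1]
    - [0.4,0.8,-0.3,0,0,0,1]
    - [0.4,0.8,-0.8,0,0,0,1]
    - [0,0,-1,0,0,0,1]
    - [0,0,-1,0,0,0,1]
    - [0,0,-0.7,0,0,0,1]
    - [0,0,-0.4,0,0,0,1]
    - [0,0,0,0,0,0,1]

```text
time: 9.25
ee_pos: [0.6119, 0.2614, 0.0619]
eef_rot: [0.669, 0.744, -0.0, 0.003]
ft_force: [-0.4, 0.3, -1.2]
width: 0.012
```

```bash
python3 snap.py w7
```

```text
9.25 [0.6119 0.2614 0.0619] [-0.4  0.3 -1.2] 0.012035873549176897 yaw 6.07 z [ 0.0037 -0.0047 -1.    ] J [-0.69  0.55  0.29  1.53 -0.17  1.08 -0.25]
```

View pics/w7.png

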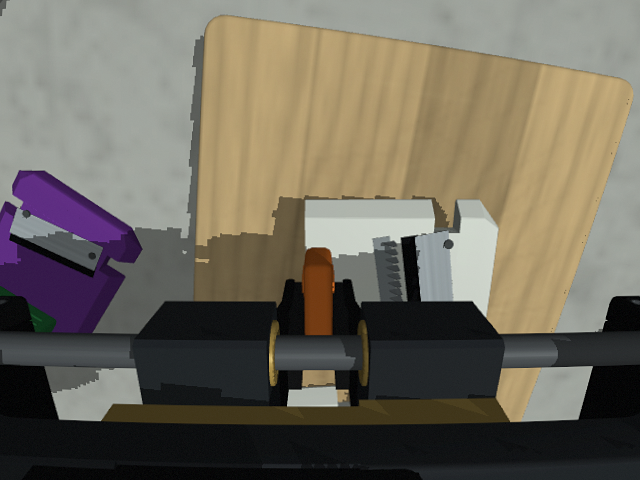

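Call:
send_rows:
  commands:
    - [0,0.4,-0.35,0.05,0.04,0,1]
    - [0,0,-0.15,0,0,0,1]
    - [0,0,-0.1,0,0,0,1]

```text
time: 9.55
ee_pos: [0.6154, 0.2741, 0.0495]
eef_rot: [0.67, 0.743, 0.004, 0.002]
ft_force: [0.1, -0.5, 0.2]
width: 0.0122
```

Call:
send_rows:
  commands:
    - [0,0,-0.15,0,0,0,1]
    - [0,0,-0.1,0,0,0,1]
    - [0,0,-0.08,0,0,0,1]

```text
time: 9.8
ee_pos: [0.6163, 0.2752, 0.0405]
eef_rot: [0.669, 0.743, 0.005, 0.002]
ft_force: [0.0, 1.4, -0.9]
width: 0.0114
```

Call:
send_rows:
  commands:
    - [0,0,-0.08,0,0,0,1]
    - [0,0,0,0,0,0,1]

```text
time: 9.97
ee_pos: [0.617, 0.275, 0.0392]
eef_rot: [0.669, 0.743, 0.006, 0.002]
ft_force: [-0.6, 0.1, -1.9]
width: 0.0118
```

Call:
send_rows:
  commands:
    - [0,0,-0.07,0,0,0,1]
    - [0,0,-0.03,0,0,0,1]

```text
time: 10.13
ee_pos: [0.6177, 0.2751, 0.0389]
eef_rot: [0.67, 0.743, 0.007, 0.002]
ft_force: [-4.2, -1.3, 4.2]
width: 0.0116
```

Contact. Opening slightly and lifting.

Call:
send_rows:
  commands:
    - [0,0,0,0,0,0,0.7]
    - [0,0,0,0,0,0,0.45]
    - [0,0,0,0,0,0,0.4]
    - [0,0,0.3,0,0,0,0.4]
    - [0,0,0.8,0,0,0,0.4]
    - [0,0,1,0,0,0,0.3]
    - [0,-0.3,1,0,0,0,0.3]
    - [-0.2,-0.6,0.6,0,0,0,0.3]

```text
time: 10.8
ee_pos: [0.6083, 0.2499, 0.1499]
eef_rot: [0.668, 0.744, 0.003, 0.001]
ft_force: [1.4, -0.2, 0.9]
width: 0.0294
```

```bash
python3 snap.py w8; python3 -c "
from h import *
cv2.imwrite('pics/t8.png',cv2.resize(r.camera('top')[90:250,140:440],None,fx=2.6,fy=2.6,interpolation=cv2.INTER_CUBIC))"
```

```text
10.8 [0.6083 0.2499 0.1499] [ 1.4 -0.2  0.9] 0.02942429360363754 yaw 6.19 z [ 0.0055  0.0039 -1.    ] J [-0.69  0.45  0.31  1.48 -0.14  1.22 -0.25]
```

View pics/w8.png

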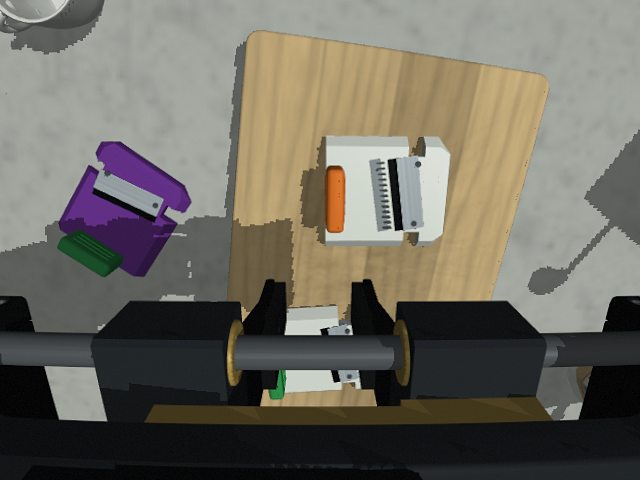

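View pics/t8.png

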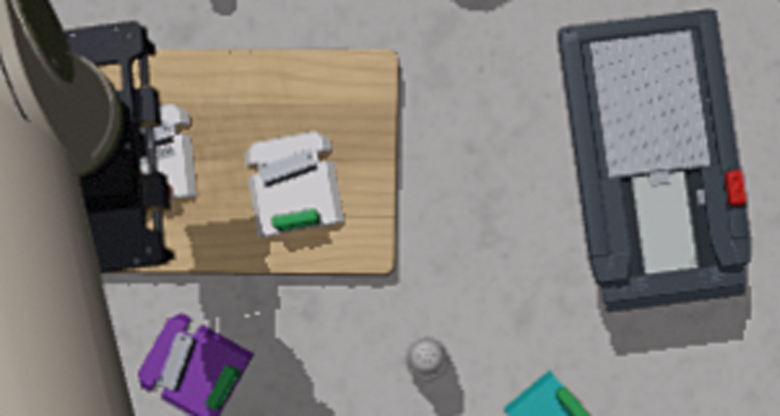

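Call:
send_rows:
  commands:
    - [-0.2,-0.9,0.2,0,0.05,0.6,0.3]
    - [-0.2,-0.9,0,-0.05,0,0,0.3]
    - [-0.2,-0.9,0,0,0,0,0.3]
    - [-0.1,-0.9,0,0,0,0,0.3]
    - [0,-0.7,0,0,0,0,0.3]
    - [0,0,0,0,0,0,0.3]

```text
time: 11.4
ee_pos: [0.5861, 0.1145, 0.1581]
eef_rot: [0.648, 0.762, 0.002, 0.001]
ft_force: [1.8, -0.4, -0.4]
width: 0.0302
```

```bash
python3 snap.py w9
python3 - <<'E'
from h import *
import json
s=json.load(open("w9.json"));c=cam("wrist",s)
q=[.6254,.1372,.1625,.022]
print(proj(c,T2(q,[[-.039,0,.036],[-.045,.022,.036],[-.045,-.022,.036],[-.033,.022,.036],[-.033,-.022,.036],[-.045,.042,0],[-.045,.036,.01]])).round(1))
E
```

```text
11.4 [0.5861 0.1145 0.1581] [ 1.8 -0.4 -0.4] 0.03018159198377301 yaw 9.25 z [ 0.0047  0.0015 -1.    ] J [-0.56  0.32  0.36  1.65 -0.12  1.2  -0.02]
[[321.9 214.4]
 [313.2 182.9]
 [313.4 244.5]
 [330.8 182.9]
 [330.3 244.5]
 [313.4 148.7]
 [313.3 158.1]]
```

View pics/w9.png

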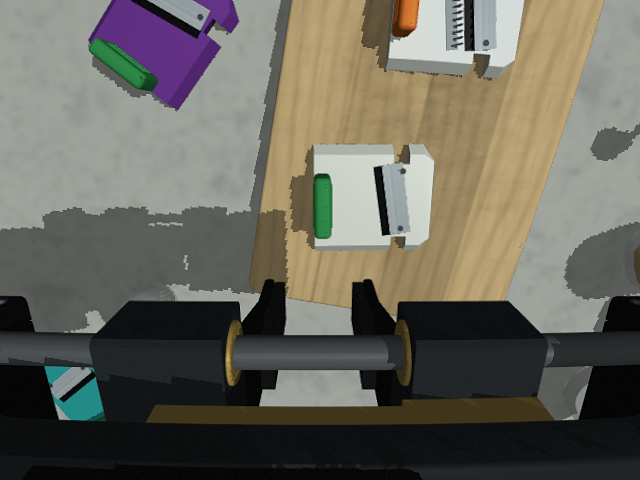

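Call:
send_rows:
  commands:
    - [0,0.6,-0.3,0,0.05,0,0.38]
    - [0,0,-1,0,0,0,0.38]
    - [0,0,-1,0,0,0,0.38]
    - [0,0,-0.4,0,0,0,0.38]
    - [0,0,0,0,0,0,0.38]

```text
time: 11.87
ee_pos: [0.5866, 0.142, 0.0749]
eef_rot: [0.646, 0.763, 0.004, -0.001]
ft_force: [-0.0, -0.2, 0.2]
width: 0.0271
```

```bash
python3 snap.py w10
```

```text
11.8667 [0.5866 0.142  0.0749] [-0.  -0.2  0.2] 0.027147741072933853 yaw 9.52 z [ 0.0028  0.0068 -1.    ] J [-0.57  0.41  0.33  1.71 -0.16  1.04 -0.03]
```

View pics/w10.png

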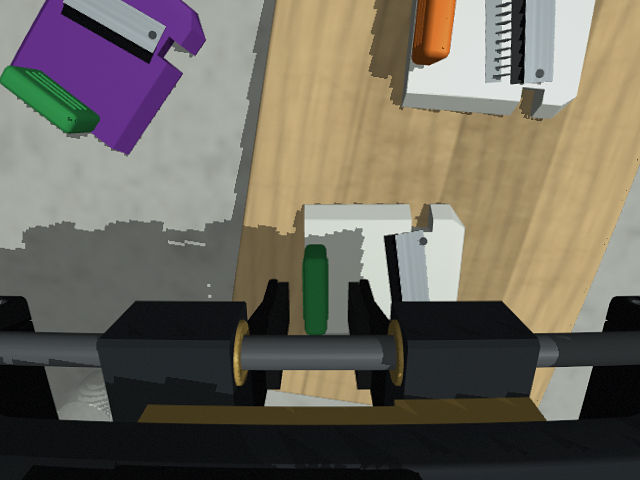

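Call:
send_rows:
  commands:
    - [0,-0.25,-0.4,-0.08,0.03,0,0.4]
    - [0,0,-0.4,0,0,0,0.4]
    - [0,0,-0.25,0,0,0,0.4]
    - [0,0,0,0,0,0,0.4]

```text
time: 12.25
ee_pos: [0.5884, 0.1364, 0.044]
eef_rot: [0.645, 0.764, 0.002, 0.001]
ft_force: [-0.8, 0.4, 0.1]
width: 0.0263
```

```bash
python3 snap.py w11
```

```text
12.25 [0.5884 0.1364 0.044 ] [-0.8  0.4  0.1] 0.026312249831718003 yaw 9.66 z [ 0.0037  0.0012 -1.    ] J [-0.56  0.45  0.32  1.73 -0.17  0.99 -0.01]
```

View pics/w11.png

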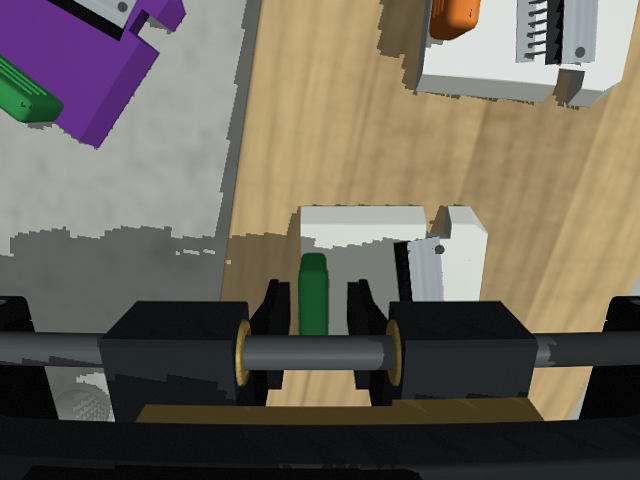

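Call:
send_rows:
  commands:
    - [-0.03,-0.07,-0.14,0,0,0,0.4]
    - [0,0,0,0,0,0,0.4]

```text
time: 12.47
ee_pos: [0.5882, 0.1344, 0.0409]
eef_rot: [0.645, 0.764, 0.002, 0.001]
ft_force: [0.3, -0.7, -0.3]
width: 0.0257
```

Call:
send_rows:
  commands:
    - [0,0,0,0,0,0,0.7]
    - [0,0,0,0,0,0,1]
    - [0,0,0,0,0,0,1]
    - [0,0,0,0,0,0,1]
  grip_force: 25

```text
time: 12.8
ee_pos: [0.5889, 0.1343, 0.0421]
eef_rot: [0.645, 0.764, 0.003, 0.002]
ft_force: [0.3, 0.5, -0.7]
width: 0.0121
```

Call:
send_rows:
  commands:
    - [0,0,0.3,0,0,0,1]
    - [0,0,0.8,0,0,0,1]
    - [0,0,1,0,0,0,1]
    - [0,0,1,0,0,0,1]
    - [0,0,1,0,0,0,1]
    - [0,0,0.7,0,0,-0.5,1]
    - [0,0,0,0,0,0,1]

```text
time: 13.38
ee_pos: [0.5858, 0.1331, 0.1947]
eef_rot: [0.663, 0.749, 0.002, 0.001]
ft_force: [0.7, 0.1, -0.6]
width: 0.0117
```

```bash
python3 snap.py w12
python3 - <<'E'
import cv2,numpy as np
a=cv2.imread("pics/w6.png")[180:320,270:520];b=cv2.imread("pics/w12.png")[180:320,270:520]
cv2.imwrite("pics/cmp.png",cv2.resize(np.vstack([a,b]),None,fx=2.1,fy=2.1,interpolation=cv2.INTER_CUBIC))
E
```

```text
13.3833 [0.5858 0.1331 0.1947] [ 0.7  0.1 -0.6] 0.01165071630909211 yaw 6.99 z [ 0.0033  0.0014 -1.    ] J [-0.59  0.3   0.36  1.59 -0.11  1.27 -0.09]
```

View pics/cmp.png

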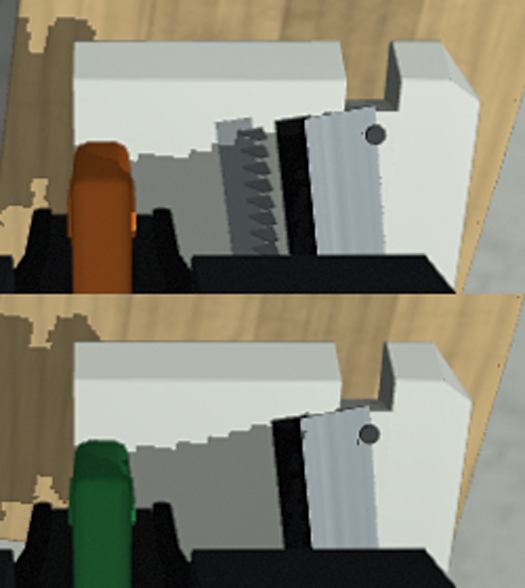

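Run:
```python
from h import *
import json
for n,pts,h in (("w6",[(306,200),(438,200)],.018),("w12",[(306,203.3),(435,203.3)],.0195)):
    s=json.load(open(n+".json"));c=cam("wrist",s)
    a=Rn.from_quat(s["eef_rot"]).as_matrix(); o=np.array(s["ee_pos"])
    # insert axes = tool: x_i = tool y, y_i = tool x , z_i = -tool z
    B=np.c_[a[:,1],a[:,0],-a[:,2]]
    for dy in (0,-.002,.002):
      print(n,dy,[proj(c,o+B@(np.array(X)+[.039,dy,-h]))[0].round(1) for X in ([-.045,.042,0],[-.045,.036,.01],[.045,.03,.01],[-.039,.022,.036])])
```

```text
w6 0 [array([305.1, 203.4]), array([304.5, 221.2]), array([499.1, 233.9]), array([317.8, 272. ])]
w6 -0.002 [array([305.1, 207.5]), array([304.5, 225.4]), array([498.5, 238. ]), array([317.8, 276.6])]
w6 0.002 [array([305. , 199.2]), array([304.5, 216.9]), array([499.6, 229.8]), array([317.8, 267.3])]
w12 0 [array([305.2, 202.7]), array([304.6, 220.3]), array([497.6, 233. ]), array([317.8, 270.5])]
w12 -0.002 [array([305.2, 206.8]), array([304.7, 224.5]), array([497.1, 237. ]), array([317.8, 275.1])]
w12 0.002 [array([305.1, 198.6]), array([304.6, 216. ]), array([498.2, 228.8]), array([317.8, 265.9])]
```

Call:
send_rows:
  commands:
    - [-0.4,-0.9,0,0,0,0,1]
    - [-0.4,-0.9,0,0,0,0,1]
    - [-0.4,-0.9,0,0,0,0,1]
    - [-0.4,-0.9,0,0,0,0,1]
    - [-0.45,-0.9,0,0,0,0,1]
    - [-0.45,-0.9,0,0,0,0,1]
    - [-0.45,-0.9,0,0,0,0,1]
    - [-0.45,-0.9,0,0,0,0,1]
    - [-0.45,-0.9,0,0,0,0,1]
    - [-0.45,-0.9,0,0,0,0,1]

```text
time: 14.27
ee_pos: [0.445, -0.1391, 0.1844]
eef_rot: [0.654, 0.756, -0.002, -0.004]
ft_force: [0.3, -0.5, -1.5]
width: 0.0119
```

Call:
send_rows:
  commands:
    - [-0.45,-0.9,0,0,0,0,1]
    - [-0.45,-0.8,0,0,0,0,1]
    - [-0.45,-0.8,0,0,0,0,1]
    - [-0.2,-0.3,0,0,0,0,1]
    - [0,0,0,0,0,0,1]

```text
time: 14.68
ee_pos: [0.3891, -0.2313, 0.1808]
eef_rot: [0.656, 0.755, -0.003, -0.007]
ft_force: [0.1, 0.8, -1.2]
width: 0.0115
```

```bash
python3 snap.py w13
```

```text
14.6833 [ 0.3891 -0.2313  0.1808] [ 0.1  0.8 -1.2] 0.011532111045233684 yaw 8.03 z [-0.0147  0.0037 -0.9999] J [-0.23 -0.05  0.66  1.97  0.03  1.22  0.55]
```

View pics/w13.png

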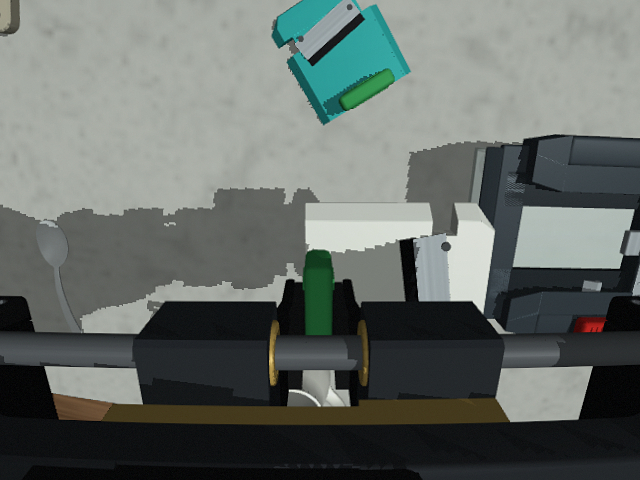

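Call:
send_rows:
  commands:
    - [0.3,0,-0.7,-0.04,-0.17,-0.15,1]
    - [0.2,0,-0.8,0,0,0,1]
    - [0,0,-0.6,0,0,0,1]
    - [0,0,-0.3,0,0,0,1]
    - [0,0,0,0,0,0,1]

```text
time: 15.15
ee_pos: [0.4091, -0.2237, 0.1054]
eef_rot: [0.657, 0.753, 0.001, 0.0]
ft_force: [-1.4, 0.2, -1.8]
width: 0.0118
```

```bash
cat >> h.py <<'E'
def plan():
    s=r.read_state(); o=s["ee_pos"]; a=Rn.from_quat(s["eef_rot"]).as_matrix()
    print("t",s["time"],"o",o.round(4),"F",s["ft_force"].round(1),"lat err mm",round(1e3*(o[1]-(-.2146+.127*(o[0]-.5263))),2),"to home mm",round(1e3*(.536-o[0])/.992,1),"dz96",round(1e3*(o[2]-.096),1),"yaw",np.degrees(np.arctan2(a[1,1],a[0,1])).round(2),"z",a[:,2].round(4))
E
python3 -c "
from h import *
plan()"
```

```text
t 15.15 o [ 0.4091 -0.2237  0.1054] F [-1.4  0.2 -1.8] lat err mm 5.77 to home mm 128.0 dz96 9.4 yaw 7.78 z [ 0.0022  0.0019 -1.    ]
```

Call:
send_rows:
  commands:
    - [0.02,-0.19,-0.2,-0.02,0.02,-0.1,1]
    - [0,0,0,0,0,0,1]

```text
time: 15.32
ee_pos: [0.4106, -0.2281, 0.0993]
eef_rot: [0.66, 0.751, -0.0, -0.0]
ft_force: [-0.8, 0.4, -1.2]
width: 0.0116
```

```bash
python3 -c "
from h import *
plan()"; python3 snap.py w14
```

```text
t 15.3167 o [ 0.4106 -0.2281  0.0993] F [-0.8  0.4 -1.2] lat err mm 1.16 to home mm 126.5 dz96 3.3 yaw 7.42 z [-4.e-04  4.e-04 -1.e+00]
15.3167 [ 0.4106 -0.2281  0.0993] [-0.8  0.4 -1.2] 0.01156378657174865 yaw 7.42 z [-4.e-04  4.e-04 -1.e+00] J [-0.22  0.11  0.67  2.04 -0.08  1.02  0.62]
```

View pics/w14.png

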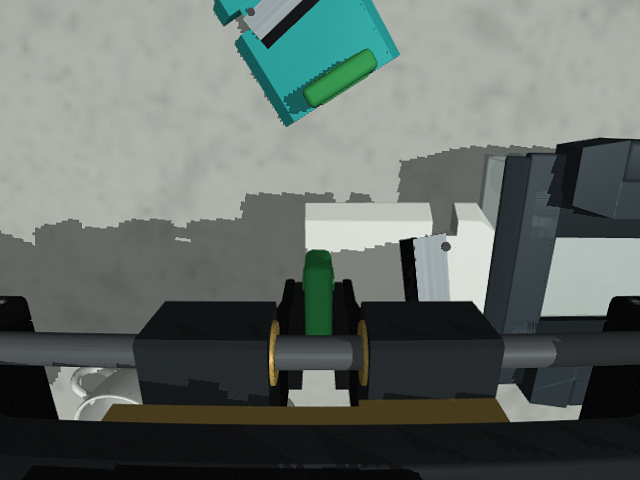

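Call:
send_rows:
  commands:
    - [0.3,0,-0.05,0,0,-0.02,1]
    - [0.3,0.038,-0.02,0,0,0,1]
    - [0.3,0.038,0,0,0,0,1]

```text
time: 15.62
ee_pos: [0.4403, -0.226, 0.0996]
eef_rot: [0.661, 0.75, 0.002, 0.001]
ft_force: [0.5, -0.5, -1.3]
width: 0.012
```

```bash
python3 -c "
from h import *
plan()"
```

```text
t 15.6167 o [ 0.4403 -0.226   0.0996] F [ 0.5 -0.5 -1.3] lat err mm -0.46 to home mm 96.5 dz96 3.6 yaw 7.25 z [ 0.0038  0.0011 -1.    ]
```

Call:
send_rows:
  commands:
    - [0.15,0.02,-0.08,0,0,0,1]
    - [0.15,0.02,-0.06,0,0.04,0,1]

```text
time: 15.78
ee_pos: [0.4526, -0.2245, 0.0961]
eef_rot: [0.661, 0.751, 0.001, 0.001]
ft_force: [-2.2, -0.2, 3.2]
width: 0.0116
```

```bash
python3 -c "
from h import *
plan()"
```

```text
t 15.7833 o [ 0.4526 -0.2245  0.0961] F [-2.2 -0.2  3.2] lat err mm -0.5 to home mm 84.0 dz96 0.1 yaw 7.32 z [ 2.6e-03  4.0e-04 -1.0e+00]
```

Call:
send_rows:
  commands:
    - [0.15,0.022,0.02,0,0,0,1]
    - [0.2,0.027,0,0,0,0,1]

```text
time: 15.95
ee_pos: [0.4644, -0.2229, 0.0966]
eef_rot: [0.66, 0.751, 0.001, 0.001]
ft_force: [-0.1, -1.1, -1.0]
width: 0.0117
```

```bash
python3 -c "
from h import *
plan()"; python3 snap.py w15
```

```text
t 15.95 o [ 0.4644 -0.2229  0.0966] F [-0.1 -1.1 -1. ] lat err mm -0.47 to home mm 72.2 dz96 0.6 yaw 7.34 z [ 0.0019 -0.     -1.    ]
15.95 [ 0.4644 -0.2229  0.0966] [-0.1 -1.1 -1. ] 0.0117459790610881 yaw 7.34 z [ 0.0019 -0.     -1.    ] J [-0.22  0.23  0.65  1.93 -0.16  1.03  0.63]
```

View pics/w15.png

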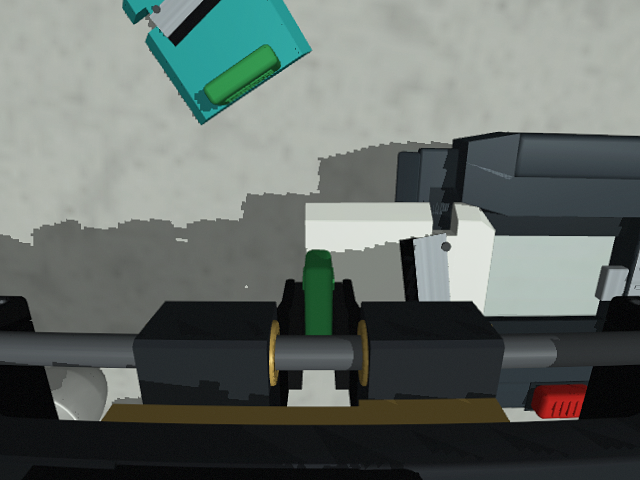

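Nose is inside the tapered mouth (image column 490, edge at row 215 along the rail). Going on in small steps.

Call:
send_rows:
  commands:
    - [0.15,0.02,0,0,0,0,1]
    - [0.15,0.02,0,0,0,0,1]

```text
time: 16.17
ee_pos: [0.4751, -0.2212, 0.0965]
eef_rot: [0.66, 0.751, 0.001, 0.001]
ft_force: [0.6, -0.3, -0.8]
width: 0.0121
```

```bash
python3 -c "
from h import *
plan()"
```

```text
t 16.1667 o [ 0.4751 -0.2212  0.0965] F [ 0.6 -0.3 -0.8] lat err mm -0.07 to home mm 61.4 dz96 0.5 yaw 7.38 z [ 0.0022 -0.     -1.    ]
```

Call:
send_rows:
  commands:
    - [0.2,0.025,0,0,0,0,1]
    - [0.2,0.025,0,0,0,0,1]

```text
time: 16.33
ee_pos: [0.4878, -0.2196, 0.0966]
eef_rot: [0.66, 0.751, 0.001, 0.001]
ft_force: [0.8, -0.8, -0.2]
width: 0.0115
```

Call:
send_rows:
  commands:
    - [0.2,0.025,0,0,0,0,1]
    - [0.2,0.025,0,0,0,0,1]

```text
time: 16.5
ee_pos: [0.5012, -0.2178, 0.0966]
eef_rot: [0.66, 0.751, 0.001, 0.001]
ft_force: [0.4, -0.6, -0.5]
width: 0.0119
```

```bash
python3 -c "
from h import *
plan()"
```

```text
t 16.5 o [ 0.5012 -0.2178  0.0966] F [ 0.4 -0.6 -0.5] lat err mm -0.05 to home mm 35.1 dz96 0.6 yaw 7.36 z [ 2.4e-03  4.0e-04 -1.0e+00]
```

Call:
send_rows:
  commands:
    - [0.15,0.019,0,0,0,0,1]
    - [0.15,0.019,0,0,0,0,1]
  grip_force: 30

```text
time: 16.67
ee_pos: [0.5116, -0.2164, 0.0965]
eef_rot: [0.66, 0.751, 0.001, 0.001]
ft_force: [-0.7, 0.2, 0.1]
width: 0.0118
```

Call:
send_rows:
  commands:
    - [0.12,0.015,0,0,0,0,1]
    - [0.12,0.015,0,0,0,0,1]

```text
time: 16.83
ee_pos: [0.5192, -0.2155, 0.0965]
eef_rot: [0.66, 0.751, 0.0, 0.0]
ft_force: [-4.4, -0.4, 4.0]
width: 0.0114
```

Call:
send_rows:
  commands:
    - [0.12,0.015,0,0,0,0,1]
    - [0.12,0.015,0,0,0,0,1]

```text
time: 17.0
ee_pos: [0.5265, -0.2148, 0.0967]
eef_rot: [0.66, 0.751, 0.0, -0.0]
ft_force: [-4.8, 0.2, 3.6]
width: 0.0114
```

```bash
python3 -c "
from h import *
plan()"
```

```text
t 17.0 o [ 0.5265 -0.2148  0.0967] F [-4.8  0.2  3.6] lat err mm -0.22 to home mm 9.6 dz96 0.7 yaw 7.34 z [-0.e+00  7.e-04 -1.e+00]
```

Call:
send_rows:
  commands:
    - [0.12,0.015,0,0,0,0,1]
    - [0.1,0.013,0,0,0,0,1]

```text
time: 17.17
ee_pos: [0.5323, -0.2144, 0.0966]
eef_rot: [0.661, 0.751, -0.001, -0.001]
ft_force: [-6.5, 0.6, 4.9]
width: 0.0116
```

Call:
send_rows:
  commands:
    - [0.08,0.01,0,0,0,0,1]

```text
time: 17.25
ee_pos: [0.5341, -0.2143, 0.0965]
eef_rot: [0.661, 0.751, -0.001, -0.002]
ft_force: [-8.9, -0.5, 5.5]
width: 0.0119
```

```bash
python3 -c "
from h import *
plan()"; python3 snap.py w16
```

```text
t 17.25 o [ 0.5341 -0.2143  0.0965] F [-8.9 -0.5  5.5] lat err mm -0.73 to home mm 1.9 dz96 0.5 yaw 7.27 z [-0.0047  0.001  -1.    ]
17.25 [ 0.5341 -0.2143  0.0965] [-8.9 -0.5  5.5] 0.011920784010690098 yaw 7.27 z [-0.0047  0.001  -1.    ] J [-0.2   0.37  0.61  1.77 -0.24  1.08  0.62]
```

View pics/w16.png

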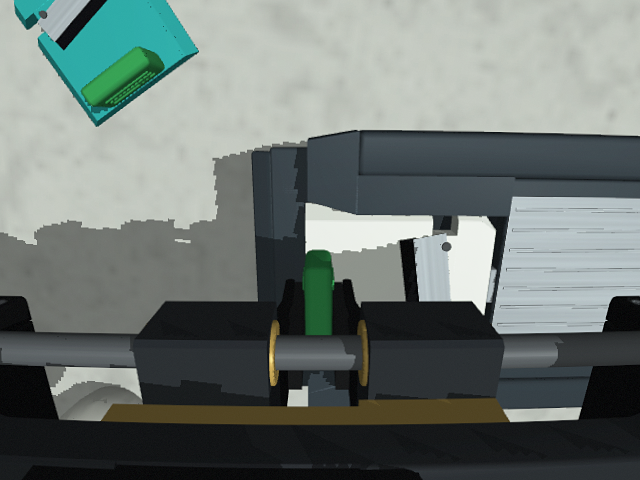

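Call:
send_rows:
  commands:
    - [0.08,0.015,0,0,0,0,1]

```text
time: 17.38
ee_pos: [0.5357, -0.2143, 0.0964]
eef_rot: [0.661, 0.75, -0.002, -0.003]
ft_force: [-11.4, 0.7, 8.6]
width: 0.0119
```

Call:
send_rows:
  commands:
    - [0.08,0.015,0,0,0,0,1]

```text
time: 17.47
ee_pos: [0.5367, -0.2142, 0.0964]
eef_rot: [0.661, 0.75, -0.003, -0.004]
ft_force: [-12.9, 1.5, 10.7]
width: 0.0113
```

Run:
```python
from h import *
plan()
im=r.camera("scene");cv2.imwrite("pics/s17.png",cv2.resize(im[175:285,350:470],None,fx=5,fy=5,interpolation=cv2.INTER_CUBIC))
im=r.camera("top");cv2.imwrite("pics/t17.png",cv2.resize(im[85:215,345:440],None,fx=4,fy=4,interpolation=cv2.INTER_CUBIC))
```

```text
t 17.4667 o [ 0.5367 -0.2142  0.0964] F [-12.9   1.5  10.7] lat err mm -0.92 to home mm -0.7 dz96 0.4 yaw 7.19 z [-0.0098  0.0017 -1.    ]
```

View pics/s17.png

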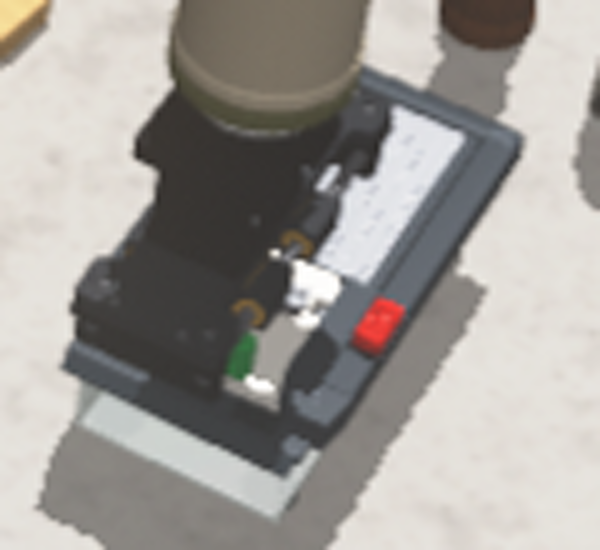

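Run:
```python
import cv2,numpy as np
a=cv2.imread("pics/c3.png")[280:370,330:430];b=cv2.imread("pics/s17.png")[280:370,330:430]
cv2.imwrite("pics/k.png",cv2.resize(np.hstack([a,b]),None,fx=3,fy=3))
for i in (a,b):
    m=(i[...,2]>120)&(i[...,1]<80); ys,xs=np.nonzero(m); print(m.sum(),xs.mean(),ys.mean(),xs.min(),xs.max(),ys.min(),ys.max())
```

```text
1530 48.126143790849675 44.42483660130719 23 74 19 70
1570 48.289808917197455 44.71273885350318 23 75 18 70
```

View pics/k.png

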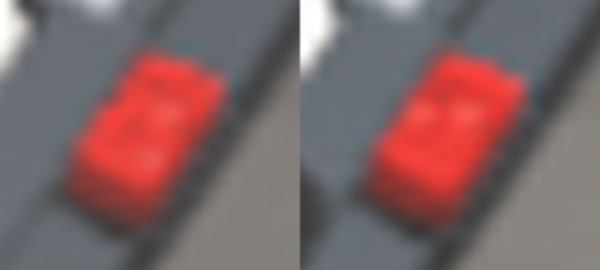

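The key matches its initial "up" image (same centroid), so it has clicked. Relieving the push, then releasing.

Call:
send_rows:
  commands:
    - [-0.02,0,0.01,0,0,0,1]
    - [0,0,0,0,0,0,1]

```text
time: 17.73
ee_pos: [0.536, -0.2142, 0.0967]
eef_rot: [0.661, 0.75, -0.003, -0.005]
ft_force: [-3.8, 0.6, 3.3]
width: 0.0118
```

Call:
send_rows:
  commands:
    - [0,0,0,0,0,0,0.72]
    - [0,0,0,0,0,0,0.5]
    - [0,0,0,0,0,0,0.42]

```text
time: 17.98
ee_pos: [0.5364, -0.2142, 0.0965]
eef_rot: [0.661, 0.75, -0.003, -0.004]
ft_force: [-0.1, 0.9, -0.6]
width: 0.0186
```

```bash
python3 -c "
from h import *
plan()"; python3 snap.py w18
```

```text
t 17.9833 o [ 0.5364 -0.2142  0.0965] F [-0.1  0.9 -0.6] lat err mm -0.83 to home mm -0.4 dz96 0.5 yaw 7.18 z [-0.0101  0.002  -0.9999]
17.9833 [ 0.5364 -0.2142  0.0965] [-0.1  0.9 -0.6] 0.018604607628091328 yaw 7.18 z [-0.0101  0.002  -0.9999] J [-0.2   0.38  0.61  1.76 -0.24  1.09  0.62]
```

View pics/w18.png

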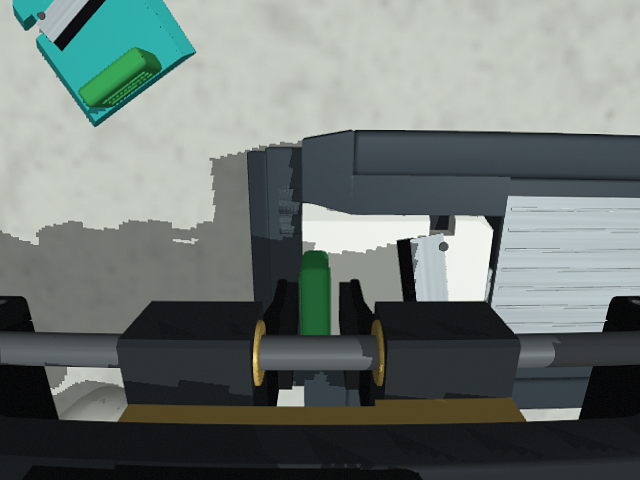

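The insert stays with the fingers off it. Lifting straight up and checking.

Call:
send_rows:
  commands:
    - [0,0,0,0,0,0,0.4]
    - [0,0,0.3,0,0,0,0.4]
    - [0,0,0.6,0,0,0,0.4]
    - [0,0,1,0,0,0,0.4]
    - [0,0,1,0,0,0,0.4]
    - [0,0,1,0,0,0,0.4]
    - [0,-0.8,0.7,0,0,0,0.4]
    - [0,-0.8,0,0,0,0,0.4]
    - [0,0,0,0,0,0,0.4]

```text
time: 18.78
ee_pos: [0.5372, -0.2613, 0.2458]
eef_rot: [0.66, 0.752, -0.002, -0.002]
ft_force: [-0.6, -0.1, -0.8]
width: 0.0261
```

```bash
python3 snap.py w19
python3 - <<'E'
from h import *
import json
s=json.load(open("w19.json"));c=cam("wrist",s)
print(proj(c,T2([.633,-.2015,.1275],[[-.099,0,.112],[-.038,-.065,.097]])).round(1))
cv2.imwrite("pics/s19.png",cv2.resize(r.camera("scene")[100:300,220:480],None,fx=3,fy=3,interpolation=cv2.INTER_CUBIC))
E
```

```text
18.7833 [ 0.5372 -0.2613  0.2458] [-0.6 -0.1 -0.8] 0.026057770235281774 yaw 7.46 z [-5.9e-03  3.0e-04 -1.0e+00] J [-0.17  0.3   0.68  1.53 -0.19  1.38  0.65]
[[323.8 163.6]
 [395.6 239.9]]
```

View pics/w19.png

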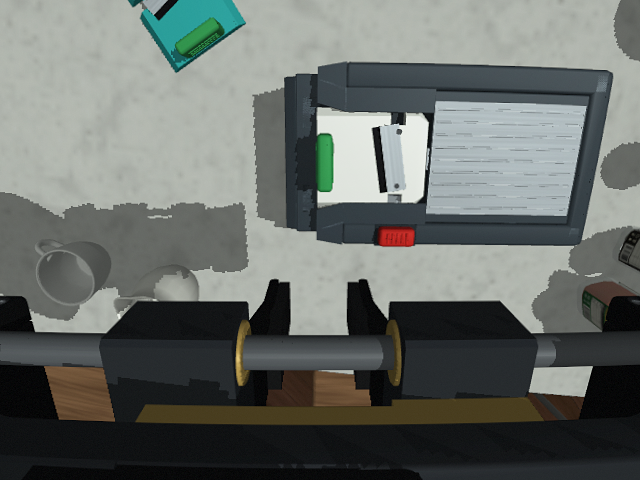

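View pics/s19.png

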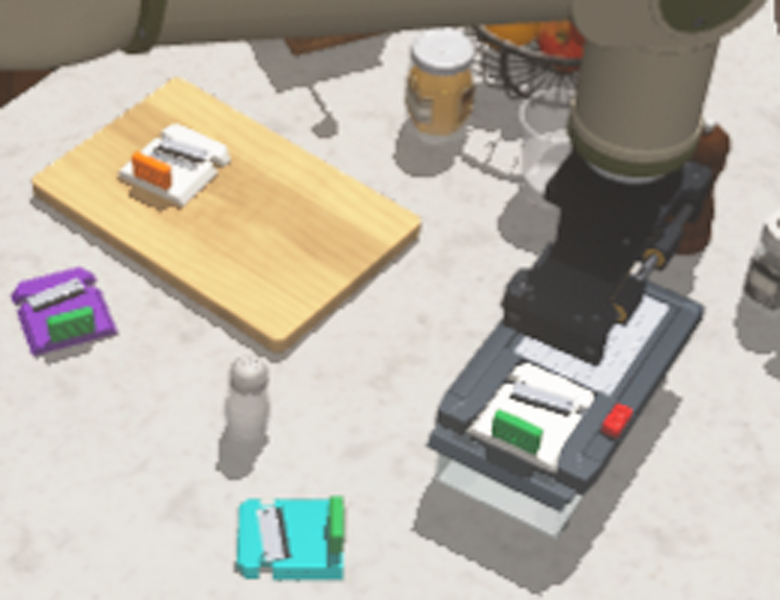

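```bash
python3 -c "
from bench import r
print(r.close_job())"
```

```text
the job is handed in; nothing more can be done
None
```

The inserts are swapped and the job is handed in, at about 19 s of the 69 s allowed; `close_job` gave no verdict.

**What I did:** I pressed the red catch and the comb insert sprang free. I drew it out by its orange tab and laid it on the chopping board. Then I slid in the white plain-blade insert (green tab) that had been lying on the board.

**Forces:**
- The wrist sensor showed up to about 10 N while pressing the catch.
- While pushing the insert home it showed about 13 N along the rails and 11 N vertically. That is above the 8 N you gave for pushing in, but under the 30 N limit for the rails. These are wrist readings; I could not measure the contact forces directly.

**Last checks, after letting go:**
- **Green tab:** in the wrist picture it is at (324, 162), against (323.8, 163.6) predicted for home.
- **Catch key:** it is up. In the scene picture taken at the end of the push, before I let go, it matched its starting position.
- **Comb insert:** it looks flat and right way up on the board.
- **Shaker and cup:** the shaker looks untouched in the last scene picture, and I made no contact near the cup. I did not measure either one's position.
- **Robot:** it is raised clear and touches nothing.

No check failed or disagreed.

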